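# Swing the thickness gauge over its anvil and zero it

## Robot

A 6-joint arm with a two-finger parallel gripper is mounted at the origin on a cart in front of the work surface, level with it; the furniture and walls round the work are solid. World frame = base frame: x ahead of the robot, y to its left, z up, the work surface at z = 0. Lengths are in m, angles in rad, forces in N, time in s.
With the tool pointing down it reaches from about 0.4 to 0.925 m from the base axis. Payload 12.5 kg.
Tool frame: the origin (TCP) lies on the front face of the gripper's body, between the roots of the fingers; the fingertips stand 78 mm ahead of it and the grasp point (between the pads) lies 59 mm ahead of it; z points along the fingers, y is the line along which they close (so a half turn about z gives the same grasp; the last joint's range is limited). The gripper opens to 95 mm and grips with 3 to 60 N. Pads are 20 mm wide; open, the fingers measure 119 mm over their backs; the gripper's body (75 mm by 180 mm) begins 59 mm behind the grasp point.
Start: joints at [-1.331, 0.491, 1.559, -0, 1.092, -0.106], TCP at [0.212, -0.588, 0.292] pointing down, gripper open.
Joint ranges: [-3.1, 3.1], [-0.84, 2.19], [0.05, 2.79], [-1.13, 4.28], [0.06, 2.93], [-2.69, 2.69]. Speed limits (rad/s): [2.22, 2.22, 2.79, 3.14, 3.14, 3.14].

## Interface

Orientations are given as a rotation vector (axis times angle).
In Python, from bench import get_obs, snapshot, close_job, masks_of, tip_of gives the robot as it stands.
- The arm moves only by the tool step_arm, never from a script. Its argument "motion" is a list of rows, each a list of 3 entries, a list of its own where there are three numbers: the turn, a rotation vector about the world's x, y, z in rad, then the shift along the world's x, y, z in m, then the opening, from 0 (shut) to 1 (fully open). In form: [[[ax, ay, az], [dx, dy, dz], fingers], ...]. A call has 1 to 12 rows; each row shifts and turns the commanded pose from where the row before left it; what a row does not reach is not made up. A row lasts 1/12 s, in which the tool goes at most 41.7 mm and 7.16 degrees, less where a joint would pass 70% of its speed; a pose out of reach is approached as far as the arm can. A call with a gripper value outside its range is refused whole. The fingers move at their own pace and stop on an object; "force" is the grip in N (left out, the last holds). Time passes only in rows, so rows that do not move let the fingers close. It gives the time, the measured TCP pose, the force, the opening and the grip force at its end, in the units of the state.
- get_obs(): the state, without advancing time (a new reading comes with each control period).
- snapshot(name): name is "scene" or "side" or "wrist"; returns a dict with "frame" (384x512x3 uint8, red, green, blue), "intrinsics" (3x3 intrinsics, pixels), "dist_coeffs" ([k1, k2, p1, p2, k3] as OpenCV has them; the pictures are not rectified), "R" (3x3) and "t" (3): a world point X has camera coordinates R X + t; the wrist camera has in their place "hand_eye" (4x4, takes a point from camera to tool coordinates, whose origin is the TCP and whose axes are the flange's). Camera axes: x right, y down, z forward; pixel columns grow to the right and rows downward; lengths in m; the calibration is good to about 2 mm. A picture is of the moment at which its call begins: read the wrist's pose just before it. There is no depth.
- close_job(): hands the job in; it is judged then, once.
Trained networks look in the newest picture that a camera, given by its name, has taken for a name from the list of things; names that differ only in an ending like _2 or _b are one class to them, and where a whole thing is asked for, a point or a joint stands for the part that bears it (a point fixed in the world has none). Each returns a list of dicts, best first, with "p" (0 to 1); they miss things now and then, are a little off and sometimes report something else, mostly with a low value. They report only what shows in the picture. A call takes as long as a camera call. They do not tell look-alikes from the thing itself.
- masks_of(camera, name): "pixels" (384x512 bool, what is visible of it) and "box" ([left, top, right, bottom] in pixels, round what is visible of it).
- tip_of(camera, name): "position" ([column, row] in pixels: a listed point, or the origin of a listed thing).
The state is a dict: "time_s": time; "joint_positions": joint angles; "qvel": joint speeds; "effort": joint torques, N m; "tool_pos": TCP position; "tool_rot": TCP orientation; "force": force on the tool from outside, world axes, zero at the start; "wrist_torque": the same for the moment, N m; "gripper_width": finger opening in m; "gripper_force": force on a finger pad.
Only numpy, scipy, OpenCV 4.12 (cv2) and the standard library are available. Lean on these libraries where they do the work, as an engineer would, in place of code of your own. Each camera call takes 0.05 s, during which the arm holds its last target. There are 200 camera calls.

## Task

Get the bench thickness gauge ready for measuring: swing its hinged arm round until the plunger tip under the dial stands over the middle of the round steel anvil, then, with the arm there, turn the dial's bezel until the zero mark (the solid black triangle on the scale) lies at the pointer. Leave the weights, stopper and dishes standing round the gauge where they are.

Things in the scene. Friction and masses are not known exactly. Their poses are not given: they have to be found in the camera images.
- post_axis (a point): Point on the axis of the gauge stand's post, 91 mm above the worktop, inside the arm's hub. The stand is fixed: a round grey foot 104 mm across and 18 mm high with an upright steel post; hub of the swinging arm on top, 34 mm across, up to 109 mm high. The post's axis is vertical and is the arm's hinge.
- gauge_arm (a joint): Hinge of the swinging arm about the vertical post, rad, positive anticlockwise seen from above, limits -1.3 and 2.0, stiff enough to stay where it is left (about 0.3 N m). The arm is a grey bar 18 mm wide, at 84 to 98 mm height, from the post out to the gauge 150 mm away. At joint 0 it points along the -x axis of the stand's frame (the frame of post_axis).
- pin_grip (a point): Middle of the upright grip pin on the arm: steel, 12 mm in diameter with a 15 mm black ball on top, standing from the bar (98 mm) up to 145 mm height, 70 mm from the post's axis. This point is 125 mm above the worktop.
- gauge_tip (a point): Lowest point of the gauge's thin plunger at the outer end of the arm, 150 mm from the post's axis, 46 mm above the worktop, right below the dial's centre; the plunger and stem (8 mm) run from here up to the dial.
- anvil_top (a point): Centre of the top face of the round steel anvil, 30 mm across, 45 mm above the worktop, at the end of a low grey bracket clamped to the post, 150 mm from the post's axis. It is fixed; the plunger tip passes 1 mm above it.
- bezel (a joint): Turn of the dial's bezel about the vertical, rad, positive anticlockwise seen from above, limits -1.8 and 1.8; at 0 the zero mark points away from the post along the arm. Turns stiffly (0.03 N m) and stays.
- bezel_center (a point): Centre of the bezel, a knurled steel disc 56 mm in diameter, lying level, face up, from 127 to 141 mm height (this point: 134 mm) above the plunger; the dark gauge case below it is 46 mm across, from 112 mm; the arm below that ends at 99 mm. The white scale turns with the bezel; it has 20 divisions of 18 degrees. The -x axis of this frame points to the zero mark, a solid black triangle.
- pointer (a joint): Angle of the dial's pointer, rad, counted like the bezel's: the gauge reads zero when bezel equals pointer. The pointer does not move when the bezel is turned.
- pointer_center (a point): Pivot of the pointer, a thin black needle over the white scale on the bezel's axis, 144 mm above the worktop. Its long end (16 mm) points along the -x axis of this frame; the short tail is 4 mm.
- weight: Loose bystander: the larger brass weight with a neck, 23 mm across, 36 mm high, origin at the centre of its underside.
- stopper: Loose bystander: rubber stopper, 28 mm across, 24 mm high, origin at the centre of its underside.
- small_weight: Loose bystander: the smaller brass weight with a neck, 19 mm across, 30 mm high, origin at the centre of its underside.
There are look-alikes about, which are no part of the job. Of the things shaped like the part that bears anvil_top, the grey one is meant.

How it is judged:
On the way, in this order (a step that is already met when the one before it is completed fails the run):
1. the plunger tip stands over the anvil, within 10 mm of its centre (horizontal distance between gauge_tip and anvil_top below 0.01 m), for 0.2 s.
2. with the tip there, the zero mark lies at the pointer, within half a division (9 degrees) (horizontal distance between gauge_tip and anvil_top below 0.01 m and angle between the x axis of bezel_center and the x axis of pointer_center, either way round below 0.157 rad), for 0.2 s.
At the end, for the whole second after the job is handed in: The plunger tip stands over the anvil within 10 mm of its centre, the zero mark lies within half a division (9 degrees) of the pointer, and arm and bezel are at rest (all of step 2 and velocity of joint gauge_arm between -0.05 and 0.05 rad/s and velocity of joint bezel between -0.05 and 0.05 rad/s); the robot touches nothing.
It fails at once if a weight or the stopper beside the gauge is moved by more than 25 mm (distance of any of weight, small_weight, stopper from where it was at the start of the episode above 0.025 m).
It also fails if it takes over 50 s, if anything falls off the work surface, if the arm or the gripper's body presses on something with over 40 N, if the wrist force passes 120 N, or if a joint passes its speed limit or range.

## Working session

There is one attempt and no reset: what is moved stays moved. The work goes in short steps, Python scripts to look and compute and a tool call to move; the robot and the scene stay as the last step left them, time stands still between calls to the robot, and variables do not carry over. Pictures are saved under pics/ and viewed, at most 10 in all, crops included, and the job is handed in when it is done.

Besides the shell and the picture viewer there is one more tool, called after "Call:" as name([rows], argument=value, ...), one row to a line, values as JSON. step_arm: Moves the arm, as the interface text tells. Its arguments: {"type":"object","properties":{"motion":{"type":"array","items":{"type":"array"}},"force":{"type":"number"}},"required":["motion"]}

```bash
mkdir -p pics; cat > h.py <<'E'
import numpy as np, cv2, sys
from bench import *
from scipy.spatial.transform import Rotation as Ro
def shot(c):
    o=get_obs(); s=snapshot(c)
    if c=="wrist":
        T=np.eye(4); T[:3,:3]=Ro.from_rotvec(o["tool_rot"]).as_matrix(); T[:3,3]=o["tool_pos"]
        W=np.linalg.inv(T@np.array(s["hand_eye"])); s["R"],s["t"]=W[:3,:3],W[:3,3]
    for k in("R","t","intrinsics","dist_coeffs"): s[k]=np.array(s[k],float)
    return s
def ray(s,p):
    u=cv2.undistortPoints(np.array([[p]],float),s["intrinsics"],s["dist_coeffs"])[0,0]
    return -s["R"].T@s["t"], s["R"].T@np.array([u[0],u[1],1])
def atz(s,p,z):
    c,d=ray(s,p); return c+d*(z-c[2])/d[2]
def proj(s,X):
    return cv2.projectPoints(np.array(X,float).reshape(-1,1,3),cv2.Rodrigues(s["R"])[0],s["t"],s["intrinsics"],s["dist_coeffs"])[0][:,0]
def save(s,n,box=None,f=1):
    im=s["frame"]
    if box: im=im[box[1]:box[3],box[0]:box[2]]
    cv2.imwrite("pics/"+n,cv2.resize(im,None,fx=f,fy=f,interpolation=cv2.INTER_CUBIC)[:,:,::-1])
Z=dict(post_axis=.091,pin_grip=.125,gauge_tip=.046,anvil_top=.045,bezel_center=.134,pointer_center=.144,weight=0,stopper=0,small_weight=0)
def find(c,s,names=Z):
    for n in names:
        for d in tip_of(c,n)[:3]:
            print(c,n,round(d["p"],2),np.round(d["position"],1),np.round(atz(s,d["position"],Z[n]),4))
E
python3 - <<'E'
from h import *
for c in("scene","side"):
    s=shot(c); save(s,c+"0.png",f=1.5); find(c,s); print(np.round(-s["R"].T@s["t"],2))
E
```

```text
scene post_axis 0.93 [230.6 196.8] [0.618  0.0202 0.091 ]
scene pin_grip 0.8 [242.5 167.2] [ 0.6233 -0.046   0.125 ]
scene gauge_tip 0.9 [258.9 186.6] [ 0.6258 -0.1332  0.046 ]
scene gauge_tip 0.33 [252.  148.3] [ 0.7396 -0.3544  0.046 ]
scene anvil_top 0.8 [303.9 238.6] [0.4663 0.0392 0.045 ]
scene anvil_top 0.79 [426.1 218.7] [ 0.2672 -0.1203  0.045 ]
scene bezel_center 0.64 [253.2 149.6] [ 0.6342 -0.1239  0.134 ]
scene weight 0.47 [192.8 267.3] [0.6394 0.1369 0.    ]
scene stopper 0.65 [213.6 211.3] [ 0.7065 -0.0689  0.    ]
[0.26 0.72 0.47]
side post_axis 0.86 [244.1 176.1] [0.6048 0.0356 0.091 ]
side post_axis 0.53 [295.6 204.1] [0.4695 0.0584 0.091 ]
side pin_grip 0.55 [252.4 140.8] [ 0.6158 -0.0416  0.125 ]
side anvil_top 0.85 [393.7 182.3] [ 0.2746 -0.1099  0.045 ]
side anvil_top 0.72 [295.7 206.1] [0.4723 0.0404 0.045 ]
side bezel_center 0.86 [260.  113.3] [ 0.6271 -0.1164  0.134 ]
side weight 0.51 [214.2 221.7] [0.6445 0.1325 0.    ]
side stopper 0.49 [225.5 152.5] [ 0.7009 -0.059   0.    ]
side small_weight 0.52 [206.8 204.7] [0.6807 0.0979 0.    ]
[0.37 0.52 1.02]
```

```bash
python3 -c "
from bench import *
o=get_obs();print(o['time_s'],o['tool_rot'],o['tool_pos'])"; ls
```

```text
1.0 [ 3.09466960e+00  5.40463904e-01 -5.19128689e-05] [ 0.21186437 -0.58799889  0.29225899]
h.py
pics
```

View pics/scene0.png

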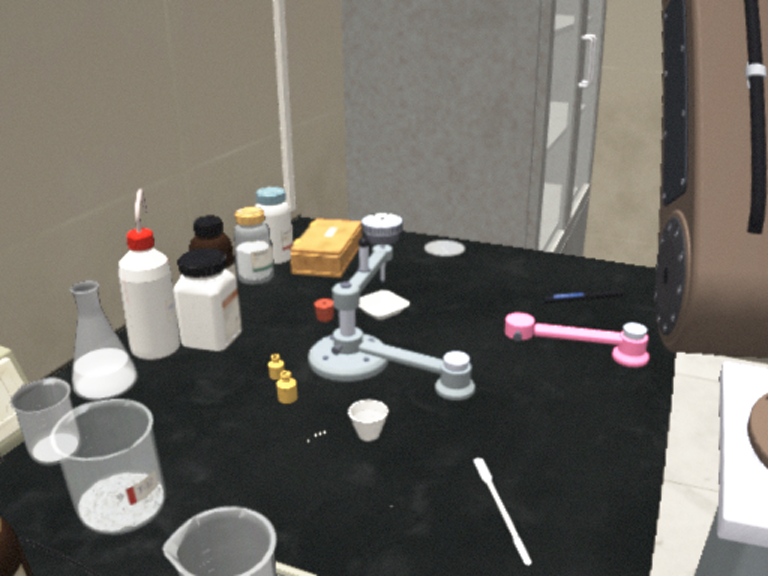

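View pics/side0.png

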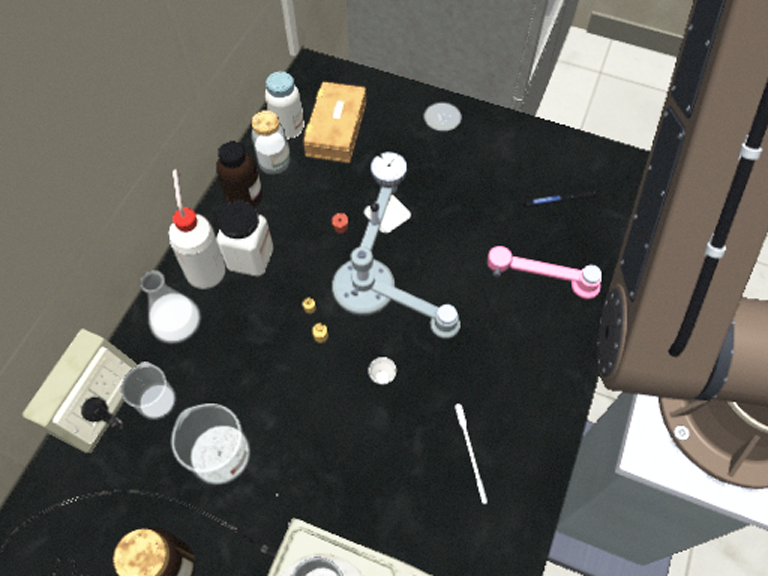

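The scene picture shows the grey gauge with its post at about (230,197), the dial at (253,150), and the grey anvil at (304,239). The pink look-alike at (426,219) is ignored. The side picture shows the arm pointing towards -y, so it has to swing clockwise by about 100°. I'm moving above it for a wrist view.

Call:
step_arm([
  [[0,0,0.055],[0.016,0.021,0.004],1],
  [[0,0,0.055],[0.016,0.021,0.004],1],
  [[0,0,0.055],[0.016,0.021,0.004],1],
  [[0,0,0.055],[0.016,0.021,0.004],1],
  [[0,0,0.055],[0.016,0.021,0.004],1],
  [[0,0,0.055],[0.016,0.021,0.004],1],
  [[0,0,0.055],[0.016,0.021,0.004],1],
  [[0,0,0.055],[0.016,0.021,0.004],1],
  [[0,0,0.055],[0.016,0.021,0.004],1],
  [[0,0,0.055],[0.016,0.021,0.004],1],
  [[0,0,0.055],[0.016,0.021,0.004],1],
  [[0,0,0.055],[0.016,0.021,0.004],1],
])

```text
time_s: 2.0
tool_pos: [0.4045, -0.3349, 0.3406]
tool_rot: [2.75, 1.518, 0.0]
force: [0.5, 0.2, -0.5]
gripper_width: 0.0949
gripper_force: 0.0
```

Call:
step_arm([
  [[0,0,0.055],[0.016,0.021,0.004],1],
  [[0,0,0.055],[0.016,0.021,0.004],1],
  [[0,0,0.055],[0.016,0.021,0.004],1],
  [[0,0,0.055],[0.016,0.021,0.004],1],
  [[0,0,0.055],[0.016,0.021,0.004],1],
  [[0,0,0.055],[0.016,0.021,0.004],1],
  [[0,0,0.055],[0.016,0.021,0.004],1],
  [[0,0,0.055],[0.016,0.021,0.004],1],
  [[0,0,0.055],[0.016,0.021,0.004],1],
  [[0,0,0.055],[0.016,0.021,0.004],1],
  [[0,0,0.055],[0.016,0.021,0.004],1],
  [[0,0,0.055],[0.016,0.021,0.004],1],
])

```text
time_s: 3.0
tool_pos: [0.5965, -0.0828, 0.3885]
tool_rot: [2.11, 2.327, 0.0]
force: [0.1, -0.5, 0.6]
gripper_width: 0.0951
gripper_force: 0.0
```

```bash
python3 - <<'E'
from h import *
c="wrist"; s=shot(c); save(s,"w1.png",f=1.5); find(c,s); o=get_obs(); print(o["time_s"],o["tool_pos"],o["joint_positions"],np.round(s["hand_eye"],3).tolist(), -s["R"].T@s["t"])
E
```

```text
wrist post_axis 0.67 [279.3  83. ] [0.618  0.0275 0.091 ]
wrist pin_grip 0.95 [281.2 146.3] [ 0.6257 -0.0442  0.125 ]
wrist anvil_top 0.89 [163.7  63.7] [0.4665 0.0421 0.045 ]
wrist anvil_top 0.66 [ 30.6 168.7] [ 0.279  -0.1165  0.045 ]
wrist bezel_center 0.93 [280.4 215.8] [ 0.6335 -0.124   0.134 ]
wrist pointer_center 0.55 [279.6 219. ] [ 0.6318 -0.1247  0.144 ]
wrist weight 0.78 [299.9  10. ] [0.6418 0.1374 0.    ]
wrist stopper 0.87 [319.3 161. ] [ 0.6998 -0.0711  0.    ]
wrist small_weight 0.76 [321.9  46. ] [0.6794 0.0939 0.    ]
3.5 [ 0.59551924 -0.08474395  0.38833047] [-2.51119556e-01  3.78100916e-01  1.48434633e+00 -3.34835505e-05
  1.27900760e+00 -3.44750954e-01] [[-0.001, -0.971, -0.241, 0.068], [1.0, -0.001, -0.001, 0.001], [0.001, -0.241, 0.971, -0.092], [0.0, 0.0, 0.0, 1.0]] [ 0.59094726 -0.01532069  0.48059011]
```

View pics/w1.png

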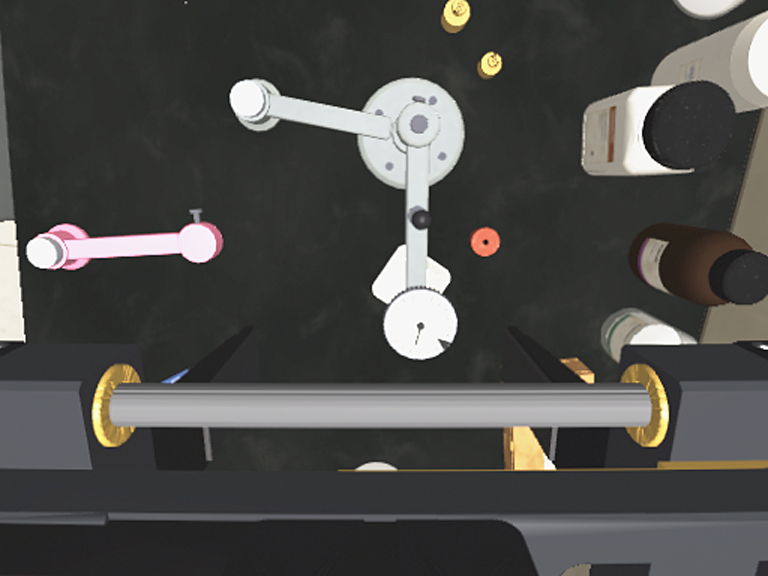

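The wrist picture shows the arm hanging down, with the pin at (281,146), the dial at (280,216) and the anvil at (164,64). The needle points about down and slightly left, and the triangle is lower right. I'll descend on the pin and grip it.

Call:
step_arm([
  [[0,0,0],[0.007,0.01,-0.025],1],
  [[0,0,0],[0.007,0.01,-0.025],1],
  [[0,0,0],[0.007,0.01,-0.025],1],
  [[0,0,0],[0.0075,0.01,-0.025],1],
  [[0,0,0],[0,0,-0.025],1],
  [[0,0,0],[0,0,-0.025],1],
  [[0,0,0],[0,0,-0.025],1],
  [[0,0,0],[0,0,-0.027],1],
  [[0,0,0],[0,0,0],0.5],
  [[0,0,0],[0,0,0],0.2],
  [[0,0,0],[0,0,0],0],
  [[0,0,0],[0,0,0],0],
], force=15)

```text
time_s: 4.5
tool_pos: [0.6249, -0.0443, 0.1881]
tool_rot: [2.112, 2.322, 0.002]
force: [-0.1, -0.1, 0.6]
gripper_width: 0.0736
gripper_force: 0.0
```

Call:
step_arm([
  [[0,0,0],[0,0,0],0],
  [[0,0,0],[0,0,0],0],
  [[0,0,0],[0,0,0],0],
  [[0,0,0],[0,0,0],0],
])

```text
time_s: 4.83
tool_pos: [0.6244, -0.044, 0.1867]
tool_rot: [2.113, 2.324, 0.001]
force: [-0.0, 0.2, -0.4]
gripper_width: 0.0473
gripper_force: 0.0
```

```bash
python3 - <<'E'
from h import *
c="wrist"; s=shot(c); find(c,s,["post_axis","bezel_center","anvil_top","pin_grip"]); o=get_obs(); print(o["time_s"],o["tool_pos"],o["gripper_width"],o["gripper_force"],o["force"])
s=shot("scene"); find("scene",s,["post_axis","pin_grip","bezel_center"])
p0=np.array([.624,-.044])
P=np.array([.617,.025]); v=np.array(o["tool_pos"][:2])-P
print(v,np.hypot(*v))
a=np.arctan2(v[1],v[0]); n=18; A=np.radians(-186.5)
th=np.linspace(a,A,n+1); r=.07
X=P[None]+r*np.c_[np.cos(th),np.sin(th)]; print((A-a)/n); print(np.round(np.diff(X,axis=0),4).tolist())
E
```

```text
wrist post_axis 0.88 [248.9 111.4] [0.6162 0.0266 0.091 ]
wrist anvil_top 0.57 [46.2 73. ] [0.4681 0.0409 0.045 ]
wrist pin_grip 0.65 [249.6 247.1] [ 0.6235 -0.0438  0.125 ]
5.0833 [ 0.6243662  -0.04398621  0.18622615] 0.02705199921272489 0.0 [-0.56513255 -0.33231328  0.48248542]
scene post_axis 0.68 [231.1 196.5] [0.6177 0.0186 0.091 ]
scene pin_grip 0.68 [242.6 164.1] [ 0.63   -0.0611  0.125 ]
scene bezel_center 0.54 [254.  147.8] [ 0.6371 -0.1348  0.134 ]
[ 0.0073662  -0.06898621] 0.06937836944198114
-0.09947875216777824
[[-0.0069, -0.0004], [-0.007, 0.0003], [-0.0069, 0.001], [-0.0068, 0.0017], [-0.0066, 0.0023], [-0.0063, 0.003], [-0.006, 0.0036], [-0.0056, 0.0042], [-0.0051, 0.0047], [-0.0047, 0.0052], [-0.0041, 0.0056], [-0.0035, 0.006], [-0.0029, 0.0063], [-0.0023, 0.0066], [-0.0016, 0.0068], [-0.0009, 0.0069], [-0.0002, 0.007], [0.0004, 0.0069]]
```

Call:
step_arm([
  [[0,0,0],[0,0,0],0],
  [[0,0,0],[0,0,0],0],
  [[0,0,0],[0,0,0],0],
  [[0,0,0],[0,0,0],0],
], force=25)

```text
time_s: 5.62
tool_pos: [0.6241, -0.044, 0.1862]
tool_rot: [-2.113, -2.324, 0.001]
force: [-3.2, -1.0, 1.2]
gripper_width: 0.0133
gripper_force: 25.0
```

Call:
step_arm([
  [[0,0,-0.0995],[-0.0069,-0.0004,0],0],
  [[0,0,-0.0995],[-0.007,0.0003,0],0],
  [[0,0,-0.0995],[-0.0069,0.001,0],0],
  [[0,0,-0.0995],[-0.0068,0.0017,0],0],
  [[0,0,-0.0995],[-0.0066,0.0023,0],0],
  [[0,0,-0.0995],[-0.0063,0.003,0],0],
])

```text
time_s: 6.12
tool_pos: [0.5841, -0.037, 0.1862]
tool_rot: [2.706, 1.592, 0.001]
force: [0.0, -7.5, -2.3]
gripper_width: 0.0132
gripper_force: 25.0
```

Call:
step_arm([
  [[0,0,-0.0995],[-0.006,0.0036,0],0],
  [[0,0,-0.0995],[-0.0056,0.0042,0],0],
  [[0,0,-0.0995],[-0.0051,0.0047,0],0],
  [[0,0,-0.0995],[-0.0047,0.0052,0],0],
  [[0,0,-0.0995],[-0.0041,0.0056,0],0],
  [[0,0,-0.0995],[-0.0035,0.006,0],0],
  [[0,0,-0.0995],[-0.0029,0.0063,0],0],
  [[0,0,-0.0995],[-0.0023,0.0066,0],0],
  [[0,0,-0.0995],[-0.0016,0.0068,0],0],
  [[0,0,-0.0995],[-0.0009,0.0069,0],0],
  [[0,0,-0.0995],[-0.0002,0.007,0],0],
  [[0,0,-0.0995],[0.0004,0.0069,0],0],
])

```text
time_s: 7.12
tool_pos: [0.5457, 0.0337, 0.1861]
tool_rot: [3.134, -0.204, -0.006]
force: [-9.8, -3.8, 3.4]
gripper_width: 0.0133
gripper_force: 25.0
```

Call:
step_arm([
  [[0,0,0],[0,0,0],0],
  [[0,0,0],[0,0,0],0],
  [[0,0,0],[0,0,0],0],
])

```text
time_s: 7.37
tool_pos: [0.5458, 0.0345, 0.1861]
tool_rot: [-3.135, 0.197, 0.006]
force: [-10.7, 5.0, 5.8]
gripper_width: 0.0134
gripper_force: 25.0
```

```bash
python3 - <<'E'
from h import *
for c in("scene","side","wrist"):
  s=shot(c); find(c,s,["post_axis","bezel_center","anvil_top","pin_grip","gauge_tip"])
  if c=="scene": save(s,"s2.png",[200,120,380,290],4.4) if 0 else save(s,"s2.png",[200,130,360,270],4)
  if c=="side": save(s,"si2.png",[200,130,360,270],4)
E
```

```text
scene post_axis 0.57 [230.9 196.6] [0.6179 0.0192 0.091 ]
scene bezel_center 0.75 [303.2 192. ] [0.4718 0.0367 0.134 ]
scene anvil_top 0.88 [423.9 219. ] [ 0.2713 -0.1174  0.045 ]
scene anvil_top 0.86 [304.3 239.5] [0.4647 0.0418 0.045 ]
scene pin_grip 0.83 [264.  189.5] [0.5445 0.0345 0.125 ]
scene pin_grip 0.5 [302.4 236. ] [0.4319 0.1616 0.125 ]
scene gauge_tip 0.76 [302.6 241.5] [0.4649 0.051  0.046 ]
side post_axis 0.76 [240.  174.6] [0.6152 0.0355 0.091 ]
side bezel_center 0.93 [303.4 192.7] [0.4589 0.0474 0.134 ]
side anvil_top 0.98 [392.5 179.6] [ 0.2792 -0.1161  0.045 ]
side anvil_top 0.66 [297.7 208.6] [0.4658 0.0448 0.045 ]
side pin_grip 0.85 [269.3 176.2] [0.5441 0.0322 0.125 ]
side gauge_tip 0.72 [296.9 211.1] [0.4652 0.052  0.046 ]
wrist post_axis 0.65 [257.8 110.5] [0.6167 0.0234 0.091 ]
wrist pin_grip 0.95 [252.9 250.6] [0.5448 0.0353 0.125 ]
wrist gauge_tip 0.33 [125.8  96.7] [0.6391 0.1157 0.046 ]
```

View pics/s2.png

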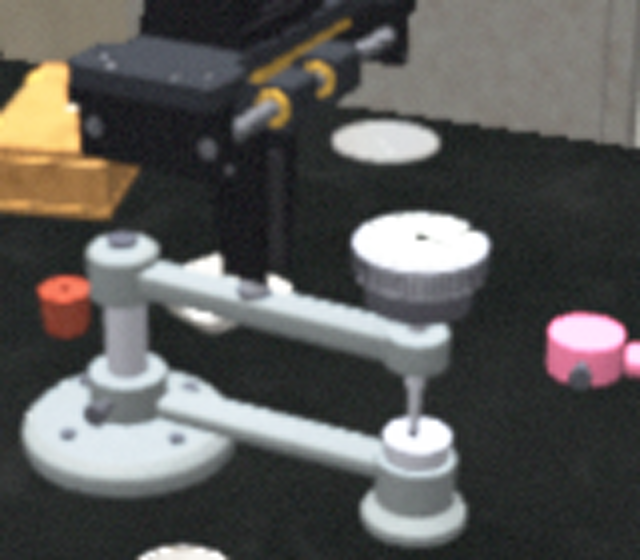

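The scene crop shows the tip at about (304,238) against the anvil centre at (304,239), so the arm is in place. I'll release the pin, rise, and go over the dial for a close look.

Call:
step_arm([
  [[0,0,0],[0,0,0],1],
  [[0,0,0],[0,0,0],1],
  [[0,0,0],[0,0,0],1],
  [[0,0,0],[0,0,0],1],
  [[0,0,0],[0,0,0],1],
  [[0,0,0],[0,0,0.02],1],
  [[0,0,0],[0,0,0.03],1],
  [[0,0,0],[0,0,0.03],1],
  [[0,0,0],[-0.02,0.002,0.03],1],
  [[0,0,0],[-0.02,0.002,0.014],1],
  [[0,0,0],[-0.025,0.002,0],1],
  [[0,0,0],[0,0,0],1],
])

```text
time_s: 9.27
tool_pos: [0.4793, 0.0401, 0.3113]
tool_rot: [3.135, -0.196, 0.001]
force: [1.1, 0.1, 0.3]
gripper_width: 0.0878
gripper_force: 0.0
```

```bash
python3 - <<'E'
from h import *
for c in("scene","side","wrist"):
  s=shot(c); find(c,s,["bezel_center","anvil_top","pin_grip","gauge_tip","pointer_center","post_axis"])
  if c=="side": save(s,"si3.png",[200,130,360,270],4)
  if c=="wrist":
    b=masks_of(c,"bezel")[0]["box"]; print(b); q=[int(max(0,b[0]-20)),int(max(0,b[1]-20)),int(b[2]+20),int(b[3]+20)]; print(q,s["frame"].shape)
    save(s,"w3.png",q,4); import pickle; pickle.dump(s,open("w3.pkl","wb")); cv2.imwrite("w3full.png",s["frame"][:,:,::-1])
o=get_obs(); print(o["time_s"],o["tool_pos"],o["tool_rot"],o["joint_positions"])
E
```

```text
scene bezel_center 0.78 [303. 193.] [0.4709 0.0406 0.134 ]
scene anvil_top 0.79 [422.1 220.2] [ 0.2742 -0.111   0.045 ]
scene anvil_top 0.67 [300.9 238.7] [0.4711 0.0415 0.045 ]
scene anvil_top 0.6 [302.3 193.7] [ 0.527  -0.1365  0.045 ]
scene pin_grip 0.65 [262.  185.6] [0.5541 0.0204 0.125 ]
scene gauge_tip 0.98 [302.3 240.6] [0.4663 0.0483 0.046 ]
scene pointer_center 0.74 [228.9 197. ] [0.5701 0.1202 0.144 ]
scene pointer_center 0.35 [184.4 250.3] [0.553  0.2863 0.144 ]
scene post_axis 0.74 [229.4 197.3] [0.6192 0.0229 0.091 ]
side bezel_center 0.75 [302.7 194.7] [0.4586 0.0526 0.134 ]
side anvil_top 0.82 [394.4 180.2] [ 0.2745 -0.1162  0.045 ]
side anvil_top 0.6 [298.5 207.9] [0.4647 0.0423 0.045 ]
side pin_grip 0.76 [267.2 178.4] [0.5464 0.0392 0.125 ]
side gauge_tip 0.56 [294.4 212.9] [0.469  0.0586 0.046 ]
side post_axis 0.82 [242.5 175.2] [0.6092 0.0348 0.091 ]
wrist bezel_center 0.79 [250.6 213.4] [0.4664 0.0446 0.134 ]
wrist bezel_center 0.52 [249.3  42.1] [0.6087 0.0274 0.134 ]
wrist anvil_top 0.69 [254.8 189.7] [0.4671 0.0402 0.045 ]
wrist pin_grip 0.77 [248.3 123.7] [0.5453 0.0366 0.125 ]
wrist pointer_center 0.59 [249.4 218. ] [0.4655 0.0457 0.144 ]
wrist post_axis 0.89 [250.2  42.2] [0.6178 0.0259 0.091 ]
[222.8, 182.9, 282.0, 242.1]
[202, 162, 302, 262] (384, 512, 3)
10.3667 [0.48234914 0.03971078 0.31029898] [ 3.13535398e+00 -1.96484730e-01  9.18334244e-05] [-5.44081458e-02  2.69804309e-01  1.86985144e+00 -1.05135060e-04
  1.00187916e+00  1.64161609e+00]
```

View pics/w3.png

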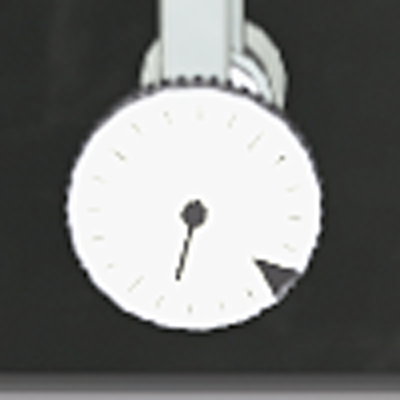

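View pics/si3.png

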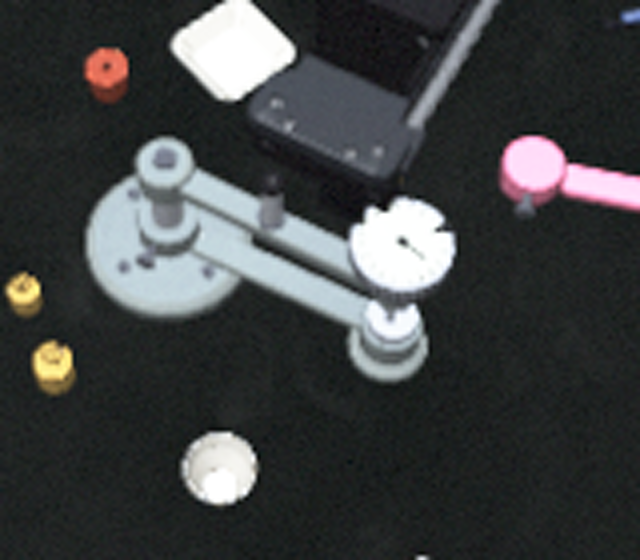

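The dial crop shows the pivot at crop (195,213), the needle tip at (178,279), and the triangle's apex at (255,260) with its base around (286,285). The bezel therefore has to turn clockwise by about 60°. The side crop shows the plunger over the anvil, possibly 3–4 mm too far towards +y. I'll work out the exact angles next.

```bash
cat >> h.py <<'E'
def dial(s,q,f,piv,tip,tri,mid):
    w=lambda p,z: atz(s,[(p[0]+.5)/f+q[0]-.5,(p[1]+.5)/f+q[1]-.5],z)[:2]
    C=w(mid,.141); n=w(tip,.144)-w(piv,.144); t=np.mean([w(p,.1415) for p in tri],0)-C
    ang=lambda v: np.degrees(np.arctan2(v[1],v[0]))
    print("center",C,"piv",w(piv,.144),"needle",ang(n),"from C",ang(w(tip,.144)-C),"tri",ang(t),"turn",(ang(n)-ang(t)+180)%360-180)
E
python3 - <<'E'
from h import *
import pickle; s=pickle.load(open("w3.pkl","rb"))
g=cv2.cvtColor(s["frame"],cv2.COLOR_RGB2GRAY)[162:262,202:302]
m=(g>225).astype(np.uint8); cs=max(cv2.findContours(m,cv2.RETR_EXTERNAL,cv2.CHAIN_APPROX_NONE)[0],key=cv2.contourArea)
e=cv2.fitEllipse(cv2.convexHull(cs)); print(e)
c=np.array(e[0])*4+1.5
dial(s,[202,162],4,(194,213),(178,279),[(255,260),(297,273),(275,298)],c)
E
```

```text
((48.178077697753906, 51.65581130981445), (59.550193786621094, 62.37094497680664), 95.08677673339844)
center [0.46844724 0.04466992] piv [0.46828784 0.04470841] needle 159.63586474579307 from C 159.70562881001993 tri -138.53416355160252 turn -61.82997170260444
```

Call:
step_arm([
  [[0,0,0.11],[-0.002,0.001,0],1],
  [[0,0,0.11],[-0.002,0.001,0],1],
  [[0,0,0.11],[-0.002,0.001,0],1],
  [[0,0,0.11],[-0.002,0.001,0],1],
  [[0,0,0.11],[-0.002,0.001,0],1],
  [[0,0,0.11],[-0.002,0,0],1],
  [[0,0,0.11],[-0.002,0,0],1],
  [[0,0,0.11],[0,0,0],1],
  [[0,0,0.11],[0,0,0],1],
  [[0,0,0.11],[0,0,0],1],
  [[0,0,0],[0,0,0],1],
  [[0,0,0],[0,0,-0.02],1],
])

```text
time_s: 11.37
tool_pos: [0.4694, 0.0447, 0.2925]
tool_rot: [2.776, 1.466, 0.007]
force: [0.3, 0.4, 0.6]
gripper_width: 0.0957
gripper_force: 0.0
```

Call:
step_arm([
  [[0,0,0],[0,0,-0.025],1],
  [[0,0,0],[0,0,-0.025],1],
  [[0,0,0],[0,0,-0.025],1],
  [[0,0,0],[0,0,-0.015],1],
  [[0,0,0],[0,0,-0.007],1],
  [[0,0,0],[0,0,0],1],
  [[0,0,0],[0,0,0],1],
])

```text
time_s: 11.95
tool_pos: [0.4686, 0.0447, 0.1936]
tool_rot: [2.777, 1.469, 0.0]
force: [0.3, 0.7, 0.8]
gripper_width: 0.0952
gripper_force: 0.0
```

Next I'll close gently on the bezel.

Call:
step_arm([
  [[0,0,0],[0,0,0],0.6],
  [[0,0,0],[0,0,0],0.5],
  [[0,0,0],[0,0,0],0.4],
  [[0,0,0],[0,0,0],0.4],
  [[0,0,0],[0,0,0],0.4],
  [[0,0,0],[0,0,0],0.4],
  [[0,0,0],[0,0,0],0.4],
  [[0,0,0],[0,0,0],0.4],
], force=12)

```text
time_s: 12.62
tool_pos: [0.4679, 0.0448, 0.1933]
tool_rot: [-2.775, -1.471, 0.002]
force: [-3.4, 0.5, 3.7]
gripper_width: 0.0542
gripper_force: 12.0
```

Call:
step_arm([
  [[0,0,0],[0,-0.001,0],0.4],
  [[0,0,0],[0,-0.001,0],0.4],
  [[0,0,0],[0,-0.001,0],0.4],
  [[0,0,0],[0,0,0],0.4],
])

```text
time_s: 12.95
tool_pos: [0.4677, 0.0417, 0.1933]
tool_rot: [-2.775, -1.471, 0.002]
force: [-5.9, 1.5, 6.7]
gripper_width: 0.0541
gripper_force: 12.0
```

Call:
step_arm([
  [[0,0,-0.09],[0,0,0],0.4],
  [[0,0,-0.09],[0,0,0],0.4],
  [[0,0,-0.09],[0,0,0],0.4],
  [[0,0,-0.09],[0,0,0],0.4],
  [[0,0,-0.09],[0,0,0],0.4],
  [[0,0,-0.09],[0,0,0],0.4],
  [[0,0,-0.09],[0,0,0],0.4],
  [[0,0,-0.09],[0,0,0],0.4],
  [[0,0,-0.09],[0,0,0],0.4],
  [[0,0,-0.09],[0,0,0],0.4],
  [[0,0,-0.09],[0,0,0],0.4],
  [[0,0,-0.09],[0,0,0],0.4],
])

```text
time_s: 13.95
tool_pos: [0.4686, 0.0415, 0.1933]
tool_rot: [3.137, -0.172, 0.001]
force: [-1.1, -1.8, 2.2]
gripper_width: 0.0549
gripper_force: 12.0
```

Call:
step_arm([
  [[0,0,0],[0,0,0],0.4],
  [[0,0,0],[0,0,0],0.4],
  [[0,0,0],[0,0,0],0.8],
  [[0,0,0],[0,0,0],1],
  [[0,0,0],[0,0,0],1],
  [[0,0,0],[0,0,0],1],
  [[0,0,0],[0,0,0],1],
  [[0,0,0],[0,0,0.02],1],
  [[0,0,0],[0,0,0.03],1],
  [[0,0,0],[0,0,0.03],1],
  [[0,0,0],[0.014,0,0.03],1],
  [[0,0,0],[0,0,0.006],1],
])

```text
time_s: 14.95
tool_pos: [0.4847, 0.0417, 0.3137]
tool_rot: [-3.137, 0.165, -0.012]
force: [0.0, -0.1, -0.4]
gripper_width: 0.0949
gripper_force: 0.0
```

```bash
python3 - <<'E'
from h import *
for c in("scene","side","wrist"):
  s=shot(c); find(c,s,["bezel_center","anvil_top","gauge_tip","pin_grip"])
  if c=="scene": save(s,"s4.png",[280,165,330,255],6)
  if c=="wrist":
    save(s,"w4.png",[202,162,302,262],5); import pickle; pickle.dump(s,open("w4.pkl","wb"))
    g=cv2.cvtColor(s["frame"],cv2.COLOR_RGB2GRAY)[162:262,202:302]
    m=(g>225).astype(np.uint8); cs=max(cv2.findContours(m,cv2.RETR_EXTERNAL,cv2.CHAIN_APPROX_NONE)[0],key=cv2.contourArea)
    e=cv2.fitEllipse(cv2.convexHull(cs)); print(e, atz(s,np.array(e[0])+[202,162],.141))
print(get_obs()["time_s"])
E
```

```text
scene bezel_center 0.76 [303.8 193.8] [0.4687 0.0431 0.134 ]
scene anvil_top 0.7 [303.3 237.7] [0.4682 0.0366 0.045 ]
scene anvil_top 0.7 [423.8 219.4] [ 0.2713 -0.1156  0.045 ]
scene gauge_tip 0.83 [300.2 238.3] [0.4722 0.0422 0.046 ]
scene pin_grip 0.68 [262.8 185.5] [0.5529 0.0195 0.125 ]
side bezel_center 0.73 [299.5 191.7] [0.4675 0.0483 0.134 ]
side bezel_center 0.49 [207.4 206. ] [0.6376 0.1556 0.134 ]
side anvil_top 0.97 [392.6 183.3] [ 0.2764 -0.1061  0.045 ]
side anvil_top 0.88 [294.5 209.1] [0.4723 0.0488 0.045 ]
side gauge_tip 0.67 [295.8 210.6] [0.468  0.0518 0.046 ]
side pin_grip 0.88 [273.8 180.4] [0.5309 0.0384 0.125 ]
wrist bezel_center 0.69 [253.3 212.8] [0.4667 0.0438 0.134 ]
wrist anvil_top 0.69 [255.9 189.2] [0.4674 0.0406 0.045 ]
wrist pin_grip 0.93 [254.1 121.2] [0.5465 0.0346 0.125 ]
((53.076290130615234, 51.44806671142578), (59.60419464111328, 62.5613899230957), 91.03215026855469) [0.46815616 0.04204431 0.141     ]
15.7
```

View pics/w4.png

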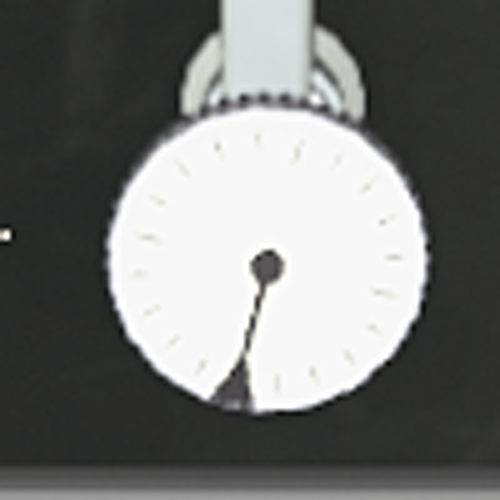

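View pics/s4.png

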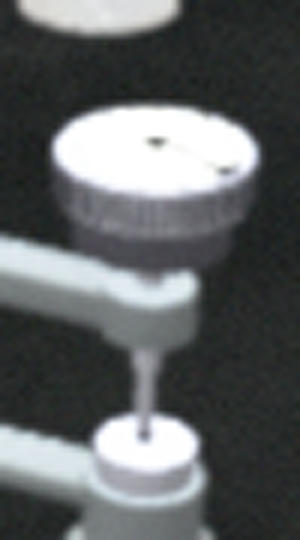

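The wrist crop shows the needle tip right at the triangle's apex (245,357), and the anvil collar symmetric about the arm. The scene crop shows the plunger tip at the middle of the anvil face (145,437). The robot is clear of the gauge, so I'm handing it in.

```bash
python3 -c "
from bench import *
print(close_job())"
```

```text
the job is handed in; nothing more can be done
None
```

The gauge is set and the job is handed in: in the last pictures the plunger tip was over the middle of the grey anvil, the bezel's zero mark was at the pointer, and the gripper was clear; no verdict was returned.

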